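Put a pile of spare tiles away in the storeroom tray

ROBOT

A 6-joint arm with a two-finger parallel gripper is mounted at the origin on the work surface. World frame = base frame: x ahead of the robot, y to its left, z up, the work surface at z = 0. Lengths are in m, angles in rad, forces in N, time in s.
With the tool pointing down it reaches from about 0.325 to 0.75 m from the base axis. Payload 7.6 kg.
Tool frame: the origin (TCP) lies at the very end of the fingers, on their centre line; the grasp point (between the pads) lies 19 mm behind it; z points along the fingers, y is the direction in which the jaws open and shut (so a half turn about z gives the same grasp; the last joint's range is limited). The gripper opens to 85 mm and grips with 20 to 120 N. Pads are 22 mm wide; open, the fingers measure 114 mm over their backs; the gripper's body (76 mm by 85 mm) begins 54 mm behind the grasp point. The pads swing forward as they close: fully open they stand 13 mm farther back than shut.
Start: joints at [1.031, 0.052, 1.401, -0, 1.689, -0.07], TCP at [0.238, 0.468, 0.231] pointing down, gripper open.
Joint ranges: [-2.9, 2.9], [-0.91, 2.17], [0.12, 2.37], [-1.06, 4.2], [0.26, 2.73], [-2.93, 2.93]. Speed limits (rad/s): [2.57, 2.57, 3.01, 3.14, 3.14, 3.14].

INTERFACE

Orientations are given as a unit quaternion [w, x, y, z].
In Python, from bench import r gives the robot as it stands. The module is installed in compiled form; this text tells all that it offers.
- The arm moves only by the tool drive_tool, never from a script. Its argument "moves" is one flat list of numbers, 5 for each row, row after row: the shift along the tool's x, y, z in mm, then the turn about the tool's z in degrees, then the gripper's target within -1 to 1 (fully open at 1, half-way at 0, shut at -1). In form: [dx, dy, dz, twist, gripper, dx, dy, dz, twist, gripper, ...]. A call has 1 to 12 rows; each row shifts and turns the commanded pose from where the row before left it, along the tool's axes as they then stand; what a row does not reach is not made up. A row lasts 1/10 s, in which the tool goes at most 50 mm and 8.59 degrees, less where a joint would pass 70% of its speed; a pose out of reach is approached as far as the arm can. A call is refused whole if a number of a shift passes 50 or a number of a turn 8.59, either way. A call with a gripper value outside its range is refused whole. The fingers move at their own pace and stop on an object; "grip_force" is the grip in N (left out, the last holds). Time passes only in rows, so rows that do not move let the fingers close. It gives the time, the measured TCP pose, the force and the opening at its end, in the units of the state.
- r.get_obs(): the state, without advancing time (a new reading comes with each control period).
- r.read_camera(name): name is "scene" or "top"; returns a dict with "image" (480x640x3 uint8, red, green, blue), "z_map" (480x640 float32, m along the optical axis (not along the pixel's ray), 0 where there is no reading), "fov_y" (degrees; the focal length in pixels is half the picture's height over the tangent of half this angle, whatever the lens; pixels are square), "cx", "cy" (the principal point, pixels), "dist" ([k1, k2, p1, p2, k3] as OpenCV has them; the pictures are not rectified), "T" (4x4, takes a point from camera to world coordinates). Camera axes: x right, y down, z forward; pixel columns grow to the right and rows downward; lengths in m; the calibration is good to about 2 mm. A picture is of the moment at which its call begins.
- r.hand_in(): hands the job in, once; it reports no verdict.
The state is a dict: "clock": time; "joint_positions": joint angles; "dq": joint speeds; "joint_torque": joint torques, N m; "eef_pos": TCP position; "tcp_rot": TCP orientation; "contact_force": force on the tool from outside, world axes, zero at the start; "wrist_torque": the same for the moment, N m; "finger_gap": opening from 0.0 (shut) to 1.0 (fully open).
Only numpy, scipy, OpenCV 4.12 (cv2) and the standard library are available. Lean on these libraries where they do the work, as an engineer would, in place of code of your own. Each camera call takes 0.05 s, during which the arm holds its last target. There are 200 camera calls.

TASK

Pick up the whole pile of three tiles at once and put it, still stacked in the same order, into the open plywood tray of the low white shelf unit: tip its near end in under the lip of the tray's front board, then lay it down flat on the tray's floor. Then push the tray fully home into the unit and leave the desk phone, tape roll and jar where they are.

Things in the scene. Friction and masses are not known exactly. Their poses are not given: they have to be found in the camera images.
- tile_0_center (a point): Bottom tile of a neat pile of three equal loose terracotta tiles with pale undersides, each 110 x 56 x 10 mm (own x, y, z; about 0.14 kg), lying flat one on another. The point is the tile's centre; x runs along the 110 mm length, y along the 56 mm width, z up. The tiles may lie up to 1.5 mm out of line with each other.
- tile_1_center (a point): Middle tile of a neat pile of three equal loose terracotta tiles with pale undersides, each 110 x 56 x 10 mm (own x, y, z; about 0.14 kg), lying flat one on another. The point is the tile's centre; x runs along the 110 mm length, y along the 56 mm width, z up. The tiles may lie up to 1.5 mm out of line with each other.
- tile_2_center (a point): Top tile of a neat pile of three equal loose terracotta tiles with pale undersides, each 110 x 56 x 10 mm (own x, y, z; about 0.14 kg), lying flat one on another. The point is the tile's centre; x runs along the 110 mm length, y along the 56 mm width, z up. The tiles may lie up to 1.5 mm out of line with each other.
- tray_floor (a point): Centre of the floor surface of the plain plywood tray's compartment, 14 mm above the work surface; moves with the tray. x points level into the white unit (push-in direction), y to its left, z up. Compartment 118 mm long (x -59 to +59), 62 mm wide (y -31 to +31). Floor 10 mm thick.
- tray_lip (a point): Middle of the lower inner edge of the lip (axes as tray_floor): a ledge 72 mm wide that sticks out 12 mm inwards from the front board (inner face at tray_floor x = -59; board top 48 mm above the floor). Lip underside 42 mm, top 47 mm above the floor. So only 106 mm is open from above, less than the pile's length: its near end must go under the lip, tilted.
- tray_rear (a point): Middle of the top inner edge of the rear wall (axes as tray_floor), at tray_floor x = +59. Rear and side walls are 22 mm high, 5 mm thick. Both side walls are cut away, right down through, for tray_floor x from -30 to +30 as finger gaps; there the floor is only 54 mm wide. Fully out, this edge is 49 mm clear of the unit's front face.
- tray_front (a point): Centre of the outer face of the tray's front board (96 mm wide, 58 mm high, from 4 to 62 mm above the work surface; this point is 33 mm up). Its axes are those of tray_floor: the outer face looks to -x, and pushing it along +x shuts the tray. Shut, the board stands 4 mm proud of the unit's front face.
- tray (a joint): How far the tray is out, m: 0 = fully home (a stop), 0.175 = fully out (a stop). Slides with about 3 N of friction and stays where it is left; starts 0.158 to 0.172 out.
- unit: The low white shelf unit, fixed, with two bays; the one on the -y side has a fixed shut front. Origin on the work surface under the centre of the tray's bay; x into the unit, front face at x = -120 mm, back at +120 mm; it reaches from y = +66 mm to -182 mm; 82 mm high.
- phone: Bystander: black desk phone, 170 x 150 mm, 52 mm high, loose. Origin at the centre of its underside.
- tape_roll: Bystander: standing cardboard tape core, 90 mm outside diameter, 48 mm high, loose, its axis upright. Origin at the centre of its underside.
- jar: Bystander: small glass jar with a steel cap, 56 mm diameter, 70 mm high, loose. Origin at the centre of its underside.
Things that resemble listed ones, but are neither listed nor needed, are in the scene too. Leave any black, green or yellow look-alike of the part that bears tile_2_center alone.

How it is judged:
On the way, in this order (a step that is already met when the one before it is completed fails the run):
1. the three tiles are lifted together as one pile, clear of the work surface (height (world z) of tile_0_center above 0.03 m and distance between tile_0_center and tile_1_center below 0.016 m and distance between tile_1_center and tile_2_center below 0.016 m), for 0.2 s.
2. the pile lies flat on the floor of the tray compartment, under the lip (x of tile_0_center in the frame of tray_floor between -0.0065 and 0.0065 m and y of tile_0_center in the frame of tray_floor between -0.0055 and 0.0055 m and z of tile_0_center in the frame of tray_floor between 0.0015 and 0.0085 m and angle between each of tile_0_center, tile_1_center, tile_2_center's own z axis and vertical below 0.06 rad and x of tile_1_center in the frame of tray_floor between -0.0065 and 0.0065 m and y of tile_1_center in the frame of tray_floor between -0.0055 and 0.0055 m and z of tile_1_center in the frame of tray_floor between 0.0115 and 0.0185 m and x of tile_2_center in the frame of tray_floor between -0.0065 and 0.0065 m and y of tile_2_center in the frame of tray_floor between -0.0055 and 0.0055 m and z of tile_2_center in the frame of tray_floor between 0.0215 and 0.0285 m and linear speed of each of tile_0, tile_1, tile_2 below 0.02 m/s), for 0.2 s.
3. the tray is pushed home (value of joint tray below 0.008 m), for 0.2 s.
At the end, for the whole second after the job is handed in: The tray is within 8 mm of fully home and all three tiles lie at rest, stacked in their first order and flat (within 0.06 rad) in its compartment: each centre within 6.5 mm along and 5.5 mm across of the compartment's centre and within 3.5 mm of its resting height (5, 15, 25 mm above the floor) (all of step 2 and value of joint tray below 0.008 m); the robot touches nothing.
It fails at once if the desk phone is moved more than 30 mm or tipped (distance of phone from where it was at the start of the episode above 0.03 m or angle between phone's own z axis and vertical above 0.35 rad).
It fails at once if the tape roll is moved more than 30 mm or tipped (distance of tape_roll from where it was at the start of the episode above 0.03 m or angle between tape_roll's own z axis and vertical above 0.35 rad).
It fails at once if the jar is moved more than 30 mm or tipped (distance of jar from where it was at the start of the episode above 0.03 m or angle between jar's own z axis and vertical above 0.35 rad).
It also fails if it takes over 58 s, if anything falls off the work surface, if the arm or the gripper's body presses on something with over 40 N, if the wrist force passes 120 N, or if a joint passes its speed limit or range.

## Working session

There is one attempt and no reset: what is moved stays moved. The work goes in short steps, Python scripts to look and compute and a tool call to move; the robot and the scene stay as the last step left them, time stands still between calls to the robot, and variables do not carry over. Pictures are saved under pics/ and viewed, about 8 in all and at most 12, crops included, and the job is handed in when it is done.

Besides the shell and the picture viewer there is one more tool, called after "Request:" as name(argument=value, ...) on one line, values as JSON. drive_tool: Moves the arm, as the interface text tells. Its arguments: {"type":"object","properties":{"moves":{"type":"array","items":{"type":"number"}},"grip_force":{"type":"number"}},"required":["moves"]}

```bash
mkdir -p pics; cat > h.py <<'E'
import numpy as np, cv2
from bench import r
def cam(n,save=None):
    c=r.read_camera(n)
    f=240/np.tan(np.radians(c['fov_y'])/2); c['K']=np.array([[f,0,c['cx']],[0,f,c['cy']],[0,0,1]]); c['D']=np.array(c['dist'])
    if save: cv2.imwrite('pics/'+save,c['image'][:,:,::-1])
    return c
def plane(c,px,z):
    u=cv2.undistortPoints(np.array(px,float).reshape(-1,1,2),c['K'],c['D']).reshape(-1,2)
    d=np.c_[u,np.ones(len(u))]@c['T'][:3,:3].T; o=c['T'][:3,3]
    return o+d*((z-o[2])/d[:,2])[:,None]
def cloud(c):
    h,w=c['z_map'].shape; g=np.stack(np.meshgrid(np.arange(w),np.arange(h)),-1).reshape(-1,1,2).astype(float)
    u=cv2.undistortPoints(g,c['K'],c['D']).reshape(-1,2); z=c['z_map'].reshape(-1,1)
    return ((np.c_[u,np.ones(len(u))]*z)@c['T'][:3,:3].T+c['T'][:3,3]).reshape(h,w,3)
def proj(c,P):
    Ti=np.linalg.inv(c['T']); return cv2.projectPoints(np.array(P,float).reshape(-1,1,3),cv2.Rodrigues(Ti[:3,:3])[0],Ti[:3,3],c['K'],c['D'])[0].reshape(-1,2)
E
python3 - <<'E'
from h import *
for n in ('top','scene'):
    c=cam(n,n+'0.png'); print(n,c['fov_y'],c['dist'],c['T'].round(3).tolist())
print(r.get_obs())
E
```

```text
top 51.74988433250565 [0.03659436 0.         0.         0.         0.        ] [[0.002, -0.992, 0.125, 0.363], [-1.0, 0.001, 0.019, 0.014], [-0.019, -0.125, -0.992, 1.427], [0.0, 0.0, 0.0, 1.0]]
scene 51.53310583010718 [-0.14288217  0.          0.          0.          0.        ] [[-0.164, 0.59, -0.791, 1.381], [0.987, 0.095, -0.133, 0.171], [-0.003, -0.802, -0.598, 0.7], [0.0, 0.0, 0.0, 1.0]]
{'clock': 0.1, 'joint_positions': array([ 1.03067356e+00,  5.27683442e-02,  1.40159532e+00,  1.08647578e-05,
        1.68858688e+00, -7.03385779e-02]), 'dq': array([-0.00129876, -0.00097269, -0.00371258, -0.00155334,  0.00121076,
        0.00187277]), 'joint_torque': array([ 1.50495784e-03, -3.82581925e+01, -3.60984743e+01, -6.45998693e-05,
        4.74329587e-03, -5.20658477e-05]), 'eef_pos': array([0.23752741, 0.4679075 , 0.23057356]), 'tcp_rot': array([-2.09177988e-04,  2.32737373e-01,  9.72539384e-01, -6.45942099e-04]), 'contact_force': array([-0.74252783, -0.10684146,  0.71500268]), 'wrist_torque': array([0.00930156, 0.00893814, 0.02598993]), 'finger_gap': 1.0047058310173413}
```

View pics/top0.png

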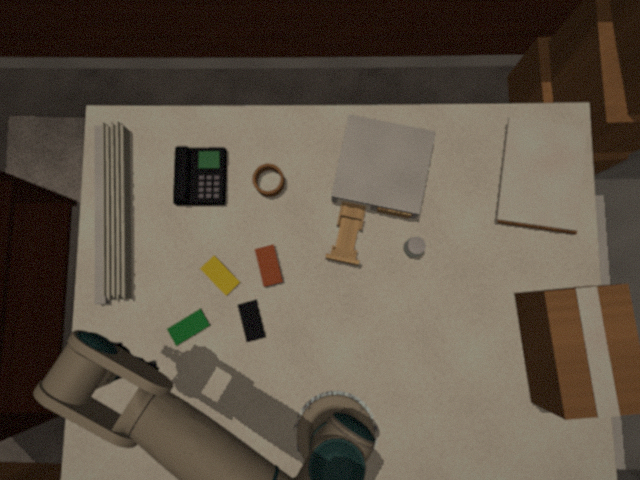

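View pics/scene0.png

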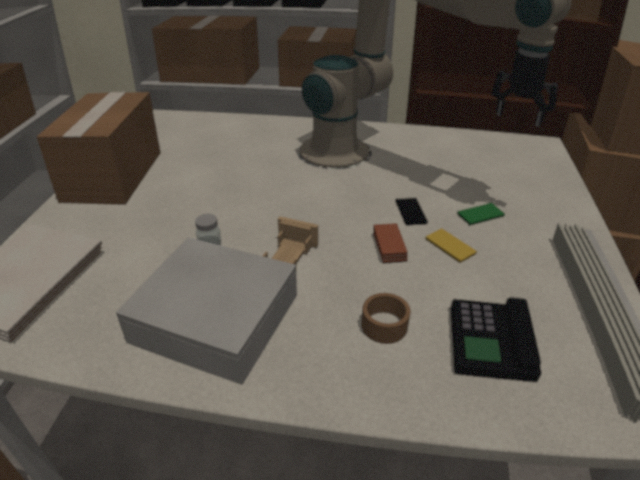

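Candidates (top view): terracotta pile (269,265), black (251,320), green (188,327) and yellow (220,275). By colour and its 3-tile height I choose (269,265). The tray is at (347,235) and the jar at (415,246). Next I measure and check a close crop.

```bash
python3 - <<'E'
from h import *
ims=[]
for n,box in (('top',(235,190,435,290)),('scene',(250,190,450,290))):
    c=cam(n); x0,y0,x1,y1=box
    ims.append(cv2.resize(c['image'][y0:y1,x0:x1,::-1],None,fx=4,fy=4,interpolation=cv2.INTER_CUBIC)[:300 if 0 else 400,:800])
    hsv=cv2.cvtColor(c['image'],cv2.COLOR_RGB2HSV).astype(int)
    P=cloud(c)
    m=((hsv[...,0]<9)&(hsv[...,1]>130)&(hsv[...,2]>60)&(P[...,2]>-.01)&(P[...,2]<.06)&(P[...,0]<.75)).astype(np.uint8)
    k,l,s,ce=cv2.connectedComponentsWithStats(m); i=1+np.argmax(s[1:,4]); print(n,'pile',s[i],ce[i])
    z=P[l==i][:,2]; print('z pct',np.percentile(z,[5,50,90]).round(4))
    if n=='top':
        cn=cv2.findContours((l==i).astype(np.uint8),0,1)[0][0].reshape(-1,2)
        w=plane(c,cn,.03)[:,:2]; print('rect mm',cv2.minAreaRect((w*1000).astype(np.float32)))
    # tray wood
    m=((hsv[...,0]>9)&(hsv[...,0]<22)&(hsv[...,1]>75)&(hsv[...,2]>90)&(P[...,2]>-.01)&(P[...,2]<.09)).astype(np.uint8)
    m[:,:]=m
    k,l,s,ce=cv2.connectedComponentsWithStats(m); 
    for i in range(1,k):
        if s[i,4]>60: print(n,'wood',s[i],ce[i].round(1),np.median(P[l==i],axis=0).round(3))
cv2.imwrite('pics/c1.png',cv2.resize(np.vstack(ims),(600,600)))
E
```

```text
top pile [258 254  18  18  49] [265.69387755 262.32653061]
z pct [0.0237 0.0303 0.0329]
rect mm ((477.3861999511719, 197.3055877685547), (32.793434143066406, 54.91271209716797), 55.585426330566406)
top wood [252 163  31  30 208] [267.  178.2] [0.709 0.197 0.046]
top wood [ 325  205   41   60 1325] [347.1 234.7] [ 0.553 -0.034  0.014]
top wood [254 247  16  28  69] [259.4 258.1] [0.487 0.217 0.029]
scene pile [375 225  24  13 110] [386.56363636 231.03636364]
z pct [0.0278 0.03   0.0319]
scene wood [279 217  39  13 226] [296.6 223.2] [ 0.489 -0.021  0.062]
scene wood [426 228  51  32 147] [454.2 240.6] [0.42  0.34  0.009]
scene wood [273 238  32  25 514] [289.3 250.3] [ 0.528 -0.03   0.014]
scene wood [363 293  47  33 286] [386.  310.1] [0.719 0.192 0.048]
```

View pics/c1.png

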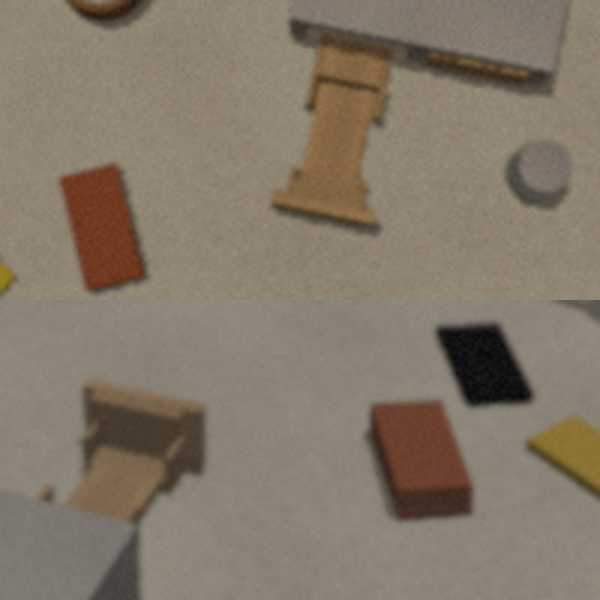

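The crop shows one terracotta pile about 30 mm high, a side view of the stack in the scene camera, with the tray's lip and open compartment to its right. Next I take finer measurements with better masks.

```bash
cat > meas.py <<'E'
from h import *
def big(m):
    m=cv2.morphologyEx(m.astype(np.uint8),cv2.MORPH_CLOSE,np.ones((3,3))); k,l,s,ce=cv2.connectedComponentsWithStats(m); return l==1+np.argmax(s[1:,4])
def rect(c,m,z):
    # subpixel-ish: contour of 4x upsampled mask
    cn=max(cv2.findContours(cv2.resize(m.astype(np.uint8)*255,None,fx=4,fy=4,interpolation=cv2.INTER_LINEAR)//128,0,1)[0],key=cv2.contourArea).reshape(-1,2)
    w=plane(c,(cn+.5)/4-.5,z)[:,:2]*1000; R=cv2.minAreaRect(w.astype(np.float32)); return np.array(R[0]).round(1),np.array(R[1]).round(1),round(R[2],1),cv2.boxPoints(R).round(1).tolist()
if __name__=='__main__':
    for n in ('top','scene'):
        c=cam(n); P=cloud(c); I=c['image'].astype(float); R,G,B=I[...,0],I[...,1],I[...,2]
        pile=big((R>1.9*G)&(G>0.6*B)&(R>50)&(abs(P[...,2]-.025)<.03)&(P[...,0]<.62)&(P[...,0]>.3)&(P[...,1]>.1)&(P[...,1]<.3))
        if n=='scene': pile=big(pile&(P[...,2]>.026))
        print(n,'pile',pile.sum(),rect(c,pile,.03))
        roof=big((abs(P[...,2]-.082)<.012)&(P[...,0]>.55)&(P[...,1]<.05)&(P[...,1]>-.35)); print('roof',rect(c,roof,.082))
        wood=(R>1.25*B)&(P[...,0]<.62)&(P[...,1]<.05)&(P[...,1]>-.15)
        bt=big(wood&(P[...,2]>.054)); print('board/lip',rect(c,bt,.062), P[bt].mean(0).round(4))
        fl=big(wood&(abs(P[...,2]-.014)<.006)); print('floor',rect(c,fl,.014))
        ww=wood&(abs(P[...,2]-.036)<.008); print('walls',ww.sum(),P[big(ww)].mean(0).round(4),rect(c,big(ww),.036))
E
python3 meas.py
```

```text
top pile 631 (array([462.3, 189. ]), array([107.6,  52.1]), 14.7, [[403.70001220703125, 200.60000610351562], [416.8999938964844, 150.10000610351562], [521.0, 177.5], [507.79998779296875, 227.89999389648438]])
roof (array([ 741.9, -133.1]), array([251.9, 244.1]), 78.2, [[596.5999755859375, -231.39999389648438], [835.4000244140625, -281.5], [887.2000122070312, -34.900001525878906], [648.2999877929688, 15.199999809265137]])
board/lip (array([  3.1, -19.6]), array([164.6,  97. ]), 66.9, [[-73.80000305175781, -76.30000305175781], [15.5, -114.30000305175781], [80.0, 37.20000076293945], [-9.300000190734863, 75.19999694824219]]) [ 0.0603 -0.0085  0.2403]
floor (array([563.7, -35. ]), array([ 72.9, 128.2]), 77.6, [[493.20001220703125, -56.79999923706055], [618.5, -84.30000305175781], [634.0999755859375, -13.199999809265137], [508.8999938964844, 14.399999618530273]])
walls 180 [ 0.5962 -0.0408  0.0347] (array([588.9, -40.4]), array([73.9, 36.8]), 77.5, [[562.9000244140625, -72.5], [598.7999877929688, -80.4000015258789], [614.7999877929688, -8.199999809265137], [578.9000244140625, -0.30000001192092896]])Traceback (most recent call last):
  File "meas.py", line 11, in <module>
    pile=big((R>1.9*G)&(G>0.6*B)&(R>50)&(abs(P[...,2]-.025)<.03)&(P[...,0]<.62)&(P[...,0]>.3)&(P[...,1]>.1)&(P[...,1]<.3))
  File "meas.py", line 3, in big
    m=cv2.morphologyEx(m.astype(np.uint8),cv2.MORPH_CLOSE,np.ones((3,3))); k,l,s,ce=cv2.connectedComponentsWithStats(m); return l==1+np.argmax(s[1:,4])
                                                                                                                                     ~~~~~~~~~^^^^^^^^^
    return _wrapfunc(a, 'argmax', axis=axis, out=out, **kwds)
    return bound(*args, **kwds)
ValueError: attempt to get argmax of an empty sequence
```

```bash
cat > tray.py <<'E'
from meas import *
a=np.radians(-11.85); ex=np.array([np.cos(a),np.sin(a)]); ey=np.array([-ex[1],ex[0]]); O=np.array([.7538,-.0763])
def tr(P): return np.stack([(P[...,:2]-O)@ex,(P[...,:2]-O)@ey],-1)*1000
if __name__=='__main__':
    for n in ('top','scene'):
        c=cam(n); P=cloud(c); I=c['image'].astype(float); R,G,B=I[...,0],I[...,1],I[...,2]
        t=tr(P); wood=(R>1.25*B)&(t[...,0]>-330)&(t[...,0]<-125)&(abs(t[...,1])<70)&(P[...,2]<.08)
        q=big(wood&(P[...,2]>-.01)); 
        bt=q&(P[...,2]>.054); print(n,'board px',bt.sum(),'t pct',np.percentile(t[bt],[2,50,98],axis=0).round(1).tolist())
        cn=max(cv2.findContours(bt.astype(np.uint8),0,1)[0],key=cv2.contourArea).reshape(-1,2); tt=tr(plane(c,cn,.062)); print(' boardtop plane',tt.min(0).round(1),tt.max(0).round(1))
        w=q&(abs(P[...,2]-.036)<.006)&(t[...,0]>-190); 
        if w.sum()>5: print(' rearwall',w.sum(),np.percentile(t[w],[3,50,97],axis=0).round(1).tolist())
        fl=q&(P[...,2]<.02)&(abs(t[...,0]+220)<20); print(' floor y',np.percentile(t[fl][:,1],[3,50,97]).round(1))
        if n=='scene':
            s=(R>1.4*G)&(P[...,2]>.025)&(P[...,2]<.04)&(abs(P[...,0]-.46)<.09)&(abs(P[...,1]-.19)<.08); s=big(s); print('pile',s.sum(),rect(c,s,.03))
E
python3 tray.py
```

```text
top board px 276 t pct [[-400.8, -43.2], [-276.7, 3.6], [-263.0, 45.4]]
 boardtop plane [-286.8  -46.4] [-262.5   48.9]
 rearwall 87 [[-183.9, -33.8], [-156.3, 3.0], [-151.8, 36.6]]
 floor y [-65.3  -8.   64.6]
scene board px 322 t pct [[-283.7, -46.1], [-271.2, 1.3], [218.8, 234.5]]
 boardtop plane [-283.9  -49.1] [-253.    49.1]
 rearwall 19 [[-181.5, 29.5], [-175.5, 32.9], [-166.7, 35.2]]
 floor y [-27.3  -0.2  25.3]
pile 729 (array([471.1, 188.2]), array([117. ,  57.1]), 14.2, [[407.3999938964844, 201.5], [421.3999938964844, 146.10000610351562], [534.7999877929688, 174.8000030517578], [520.7999877929688, 230.1999969482422]])
```

Request:
drive_tool(moves=[-33, -15, 0, 0, 1, -33, -15, 0, 0, 1, -33, -15, 0, 0, 1, -33, -15, 0, 0, 1, -33, -15, 0, 0, 1, -33, -15, 0, 0, 1, -33, -15, 0, 0, 1, -33, -15, 0, 0, 1, -33, -14, 0, 0, 1, -31, -13, 0, 0, 1, 0, 0, 0, 0, 1], grip_force=40)

```text
clock: 1.5
eef_pos: [0.4653, 0.1858, 0.231]
tcp_rot: [0.0, 0.235, 0.972, -0.0]
contact_force: [0.4, 1.9, -0.2]
finger_gap: 1.003
```

Request:
drive_tool(moves=[0, 0, 20, -8.3, 0.6, 0, 0, 20, -8.3, 0.6, 0, 0, 20, -8.3, 0.6, 0, 0, 20, -8.3, 0.6, 0, 0, 20, -8.2, 0.6, 0, 0, 0, 0, 0.6, 0, 0, 0, 0, 0.6])

```text
clock: 2.2
eef_pos: [0.4635, 0.1889, 0.1318]
tcp_rot: [0.0, -0.124, 0.992, 0.0]
contact_force: [0.7, 0.3, 0.6]
finger_gap: 0.799
```

```bash
cat > go.py <<'E'
from h import *
from scipy.spatial.transform import Rotation as Ro
def to(target=None,yang=None):
    o=r.get_obs(); R=Ro.from_quat(o['tcp_rot'],scalar_first=True).as_matrix(); p=o['eef_pos']
    ya=np.degrees(np.arctan2(R[1,1],R[0,1])); print('t',round(o['clock'],2),'p',p.round(4),'yang',ya.round(2),'tilt',R[:,2].round(3),'F',o['contact_force'].round(1),'gap',round(o['finger_gap'],3),'q',o['joint_positions'].round(2))
    if target is not None: print('tool shift mm',(R.T@(np.array(target)-p)*1000).round(1),'twist',None if yang is None else -round((yang-ya+90)%180-90,2))
E
python3 -c "
from go import *
to((.463,.1885,.03),104.5)"
```

```text
t 2.2 p [0.4635 0.1889 0.1318] yang 104.28 tilt [-0.  0. -1.] F [0.7 0.3 0.6] gap 0.799 q [ 0.31  0.04  1.62  0.    1.49 -1.51]
tool shift mm [  0.6  -0.3 101.8] twist -0.22
```

```bash
python3 - <<'E'
from h import *
c=cam('scene'); im=c['image'][:,:,::-1].copy()
cv2.imwrite('pics/s2.png',cv2.resize(im[130:280,310:490],None,fx=4,fy=4,interpolation=cv2.INTER_CUBIC))
a=np.radians(14.5);u=np.array([np.cos(a),np.sin(a)]);v=np.array([-u[1],u[0]])
for z in (.03,):print(proj(c,[[*(np.array([.463,.1885])+sx*.055*u+sy*.028*v),z] for sx,sy in((1,1),(1,-1),(-1,-1),(-1,1))]).round(1).tolist())
E
```

```text
[[407.3, 250.8], [382.2, 252.3], [373.1, 223.4], [396.4, 222.2]]
```

View pics/s2.png

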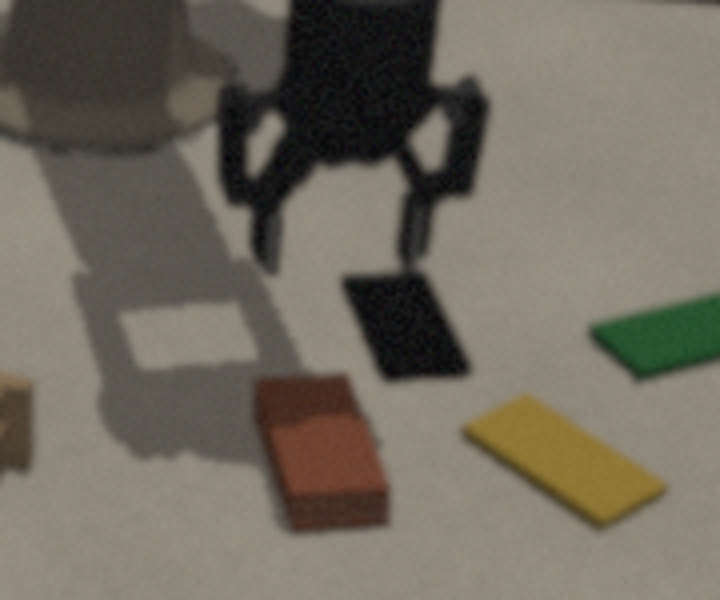

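The crop shows the open fingers straddling the line of the pile, with the tile stack's top face at pixels (374..407, 224..253), within about 1 px of my estimate. I go down now.

Request:
drive_tool(moves=[-1, 0, 20, 0, 0.6, 0, 0, 20, 0, 0.6, 0, 0, 20, 0, 0.6, 0, 0, 20, 0, 0.6, 0, 0, 15, 0, 0.6, 0, 0, 15, 0, 0.6, 0, 0, 10, 0, 0.6, 0, 0, 6, 0, 0.6, 0, 0, 0, 0, 0.6])

```text
clock: 3.15
eef_pos: [0.4646, 0.1889, 0.0053]
tcp_rot: [-0.0, -0.126, 0.992, 0.0]
contact_force: [-0.3, -0.1, -0.8]
finger_gap: 0.801
```

Request:
drive_tool(moves=[0, 0, 3, 0, 0.6, 0, 0, 0, 0, 0.6])

```text
clock: 3.35
eef_pos: [0.4649, 0.189, 0.0027]
tcp_rot: [0.0, -0.126, 0.992, 0.0]
contact_force: [0.4, 0.2, 1.3]
finger_gap: 0.798
```

Request:
drive_tool(moves=[0, 0, 3, 0, 0.5, 0, 0, 0, 0, 0.45, 0, 0, 0, 0, 0.45])

```text
clock: 3.65
eef_pos: [0.4646, 0.1888, -0.0007]
tcp_rot: [0.0, -0.126, 0.992, 0.0]
contact_force: [-0.3, 0.8, -0.5]
finger_gap: 0.726
```

Request:
drive_tool(moves=[0, 0, 2, 0, 0.45, 0, 0, 0, 0, 0.45])

```text
clock: 3.85
eef_pos: [0.4644, 0.1888, -0.0029]
tcp_rot: [-0.0, -0.126, 0.992, -0.0]
contact_force: [-0.3, 0.1, 0.2]
finger_gap: 0.723
```

Request:
drive_tool(moves=[0, 0, 0, 0, -1, 0, 0, 0, 0, -1, 0, 0, 0, 0, -1, 0, 0, 0, 0, -1, 0, 0, 0, 0, -1], grip_force=70)

```text
clock: 4.35
eef_pos: [0.4647, 0.1892, -0.0024]
tcp_rot: [0.0, -0.126, 0.992, 0.0]
contact_force: [-1.4, 2.6, 3.9]
finger_gap: 0.645
```

Request:
drive_tool(moves=[0, 0, -5, 0, -1, 0, 0, -10, 0, -1, 0, 0, -15, 0, -1, 0, 0, -20, 0, -1, 0, 0, -20, 0, -1, 0, 0, -20, 0, -1, 0, 0, 0, 0, -1, 0, 0, 0, 0, -1])

```text
clock: 5.15
eef_pos: [0.4644, 0.1886, 0.0869]
tcp_rot: [-0.0, -0.126, 0.992, -0.0]
contact_force: [-0.5, 0.3, -4.0]
finger_gap: 0.643
```

```bash
python3 - <<'E'
from h import *
import go
go.to((.5446,-.0314,.1),78.15)
c=cam('scene'); P=cloud(c); R,G=[c['image'][...,i].astype(float) for i in (0,1)]
o=r.get_obs()['eef_pos']; px=proj(c,[o])[0].astype(int); print(px)
x,y=px; cv2.imwrite('pics/s3.png',cv2.resize(c['image'][y-75:y+50,x-75:x+75,::-1],None,fx=5,fy=5,interpolation=cv2.INTER_CUBIC)[:600])
E
```

```text
t 5.15 p [0.4644 0.1886 0.0869] yang 104.47 tilt [-0. -0. -1.] F [-0.5  0.3 -4. ] gap 0.643 q [ 0.31  0.08  1.66 -0.    1.4  -1.51]
tool shift mm [ -22.7 -233.   -13. ] twist 26.32
[391 216]
```

View pics/s3.png

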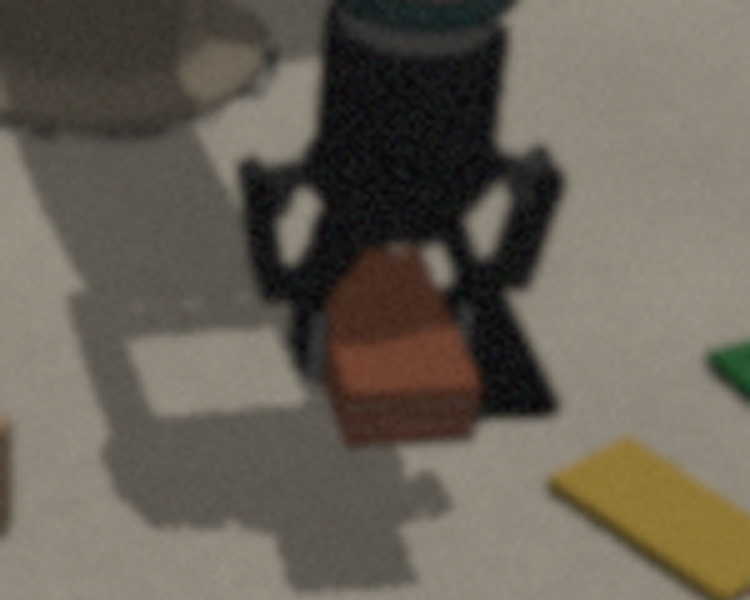

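Force −4 N matches three tiles, and the picture shows a level, neat pile in the fingers at (391,216). Carrying it over the tray.

Request:
drive_tool(moves=[-3, -10, 0, 0, -1, -3, -20, 0, 0, -1, -3, -22, 0, 0, -1, -3, -22, 0, 0, -1, -3, -22, 0, 0, -1, -3, -22, 0, 0, -1, -3, -22, 0, 0, -1, -3, -22, 0, 0, -1, -3, -22, 0, 0, -1, -3, -22, 0, 0, -1, -3, -22, 0, 0, -1, -2, -11, 0, 0, -1])

```text
clock: 6.4
eef_pos: [0.5581, -0.036, 0.086]
tcp_rot: [-0.001, -0.125, 0.992, -0.0]
contact_force: [-0.6, 0.1, -3.5]
finger_gap: 0.639
```

Request:
drive_tool(moves=[0, 0, 0, 6.6, -1, 0, 0, 0, 6.6, -1, 0, 0, 0, 6.6, -1, 0, 0, 0, 6.5, -1, 0, 0, 0, 0, -1, 0, 0, 0, 0, -1])

```text
clock: 7.0
eef_pos: [0.5579, -0.0338, 0.0867]
tcp_rot: [-0.0, 0.101, 0.995, 0.0]
contact_force: [1.0, 0.4, -4.5]
finger_gap: 0.643
```

```bash
cat > view.py <<'E'
from tray import *
import go,sys
go.to((.5583,-.0343,.04),78.15)
ims=[]
o=r.get_obs()['eef_pos']; z=float(sys.argv[2]) if len(sys.argv)>2 else o[2]+.0029
print('grip in unit frame',tr(o[None]).round(1))
for n in ('top','scene'):
    c=cam(n); P=cloud(c); R,G,B=[c['image'][...,i].astype(float) for i in (0,1,2)]; t=tr(P)
    m=(R>2.0*G)&(abs(t[...,0]+200)<130)&(abs(t[...,1])<60)
    if m.sum()>20:
        m=big(m); print(n,m.sum(),'pile z pct',np.percentile(P[m][:,2],[5,50,95]).round(4))
        cn=max(cv2.findContours(m.astype(np.uint8),0,1)[0],key=cv2.contourArea).reshape(-1,2)
        for zz in (z,z+.03): q=tr(plane(c,cn,zz)); print('  at z',round(zz,3),q.min(0).round(1),q.max(0).round(1))
    x,y=proj(c,[[.545,-.03,.05]])[0].astype(int); k=55 if n=='scene' else 45
    ims.append(cv2.resize(c['image'][y-k:y+k,x-k:x+k,::-1],(400,400),interpolation=cv2.INTER_CUBIC))
cv2.imwrite('pics/'+sys.argv[1],np.hstack(ims))
E
python3 view.py v4.png
```

```text
t 7.0 p [ 0.5579 -0.0338  0.0867] yang 78.36 tilt [-0.001  0.    -1.   ] F [ 1.   0.4 -4.5] gap 0.643 q [-0.13  0.24  1.49  0.    1.42 -1.49]
tool shift mm [-0.5 -0.4 46.7] twist 0.21
grip in unit frame [[-200.4    1.4]]
top 220 pile z pct [0.114  0.1183 0.2276]
  at z 0.09 [-252.6  -21.8] [-213.6   25.5]
  at z 0.12 [-255.9  -21.1] [-217.8   25.1]
```

View pics/v4.png

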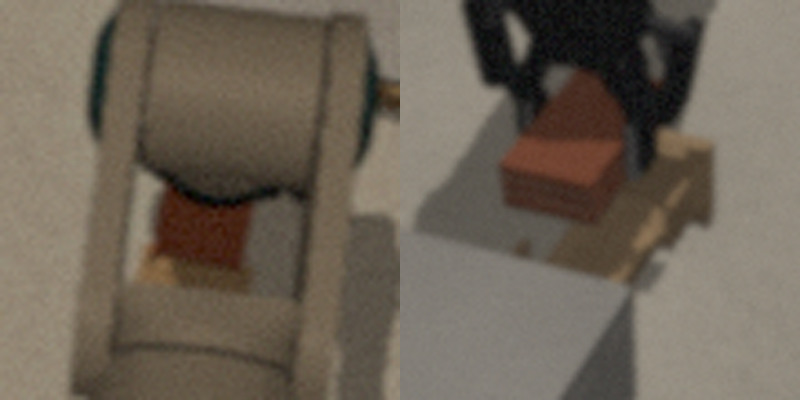

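Request:
drive_tool(moves=[-2, 0, 10, 0.2, -1, 0, 0, 10, 0, -1, 0, 0, 10, 0, -1, 0, 0, 10, 0, -1, 0, 0, 8, 0, -1, 0, 0, 0, 0, -1, 0, 0, 0, 0, -1], grip_force=35)

```text
clock: 7.8
eef_pos: [0.5602, -0.0342, 0.0393]
tcp_rot: [-0.0, 0.105, 0.995, 0.0]
contact_force: [0.8, 0.6, -3.0]
finger_gap: 0.643
```

Request:
drive_tool(moves=[0, 0, 2, 0, -1, 0, 0, 2, 0, -1, 0, 0, 2, 0, -1, 0, 0, 2, 0, -1, 0, 0, 0, 0, -1])

```text
clock: 8.3
eef_pos: [0.5614, -0.0344, 0.033]
tcp_rot: [0.002, 0.105, 0.995, -0.0]
contact_force: [-0.6, -0.3, 2.3]
finger_gap: 0.642
```

Request:
drive_tool(moves=[0, 0, 2, 0, -1, 0, 0, 2, 0, -1, 0, 0, 0, 0, -1], grip_force=20)

```text
clock: 8.6
eef_pos: [0.5628, -0.0347, 0.0307]
tcp_rot: [0.004, 0.105, 0.995, -0.0]
contact_force: [-2.5, -0.4, 10.3]
finger_gap: 0.645
```

```bash
python3 view.py v5.png
```

```text
t 8.6 p [ 0.5628 -0.0347  0.0307] yang 77.99 tilt [ 0.007 -0.001 -1.   ] F [-2.5 -0.4 10.3] gap 0.645 q [-0.13  0.31  1.52 -0.    1.3  -1.49]
tool shift mm [ 4.4 -0.6 -9.4] twist -0.16
grip in unit frame [[-195.5    1.5]]
top 187 pile z pct [0.0565 0.0608 0.1698]
  at z 0.034 [-247.9  -21.9] [-208.9   25.4]
  at z 0.064 [-251.2  -21.3] [-213.   25.]
```

View pics/v5.png

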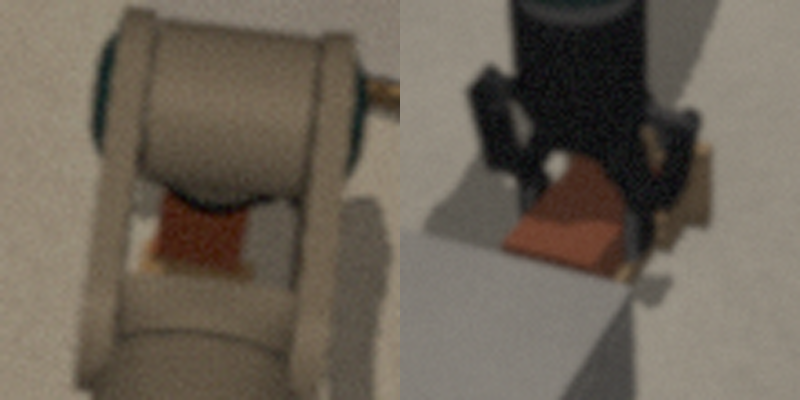

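Request:
drive_tool(moves=[0, 0, 2, 0, -1, 0, 0, 2, 0, -1, 0, 0, 2, 0, -1, 0, 0, 0, 0, -1, 0, 0, 0, 0, -1])

```text
clock: 9.2
eef_pos: [0.563, -0.0347, 0.0249]
tcp_rot: [0.004, 0.105, 0.994, -0.0]
contact_force: [-1.7, -0.9, 11.3]
finger_gap: 0.642
```

```bash
python3 view.py v6.png
```

```text
t 9.2 p [ 0.563  -0.0347  0.0249] yang 77.98 tilt [ 0.008 -0.001 -1.   ] F [-1.7 -0.9 11.3] gap 0.642 q [-0.13  0.32  1.52 -0.    1.29 -1.49]
tool shift mm [  4.6  -0.6 -15.1] twist -0.17
grip in unit frame [[-195.3    1.5]]
top 195 pile z pct [0.0448 0.0511 0.1717]
  at z 0.028 [-248.   -21.5] [-211.8   26.5]
  at z 0.058 [-251.3  -20.8] [-215.8   26.1]
```

Request:
drive_tool(moves=[0, 0, -3, 0, -1, 0, 0, -4, 0, -1, 0, 0, 0, 0, -1, 0, 0, 0, 0, -1], grip_force=30)

```text
clock: 9.7
eef_pos: [0.5596, -0.0341, 0.0275]
tcp_rot: [-0.001, 0.105, 0.995, 0.0]
contact_force: [-0.6, -0.1, -4.8]
finger_gap: 0.644
```

```bash
cat >> view.py <<'E'
    if m.sum()>20:
        Q=P[m]; tq=t[m]; s=Q[:,2]<np.median(Q[:,2])+.02; A=np.c_[tq[s],np.ones(s.sum())]; k,_,_,_=np.linalg.lstsq(A,Q[s,2]*1000,rcond=None); print(n,'plane slope x,y deg',np.degrees(np.arctan(k[:2])).round(1),'z(mm) at mean',A.mean(0).round(1)@k)
        print('  at nearest x',tq[s][:,0].min().round(1),(k@[tq[s][:,0].min(),0,1]).round(1))
E
python3 view.py v7.png
```

```text
File "view.py", line 17
    if m.sum()>20:
IndentationError: unexpected indent
```

```bash
python3 - <<'E'
s=open('view.py').read().split('\n'); i=[j for j,l in enumerate(s) if l.startswith("cv2.imwrite")][0]; l=s.pop(i); open('view.py','w').write('\n'.join(s).rstrip()+'\n'+l+'\n')
E
python3 view.py v7.png
```

```text
t 9.7 p [ 0.5596 -0.0341  0.0275] yang 77.99 tilt [-0.002  0.    -1.   ] F [-0.6 -0.1 -4.8] gap 0.644 q [-0.13  0.32  1.52  0.    1.3  -1.49]
tool shift mm [  1.2  -0.5 -12.5] twist -0.16
grip in unit frame [[-198.8    1.4]]
top 192 pile z pct [0.0493 0.0545 0.1645]
  at z 0.03 [-250.8  -21.5] [-211.8   25.4]
  at z 0.06 [-254.   -20.9] [-215.9   25. ]
top plane slope x,y deg [ 8.8 -0.4] z(mm) at mean 54.057046247982335
  at nearest x -253.0 51.7
```

View pics/v7.png

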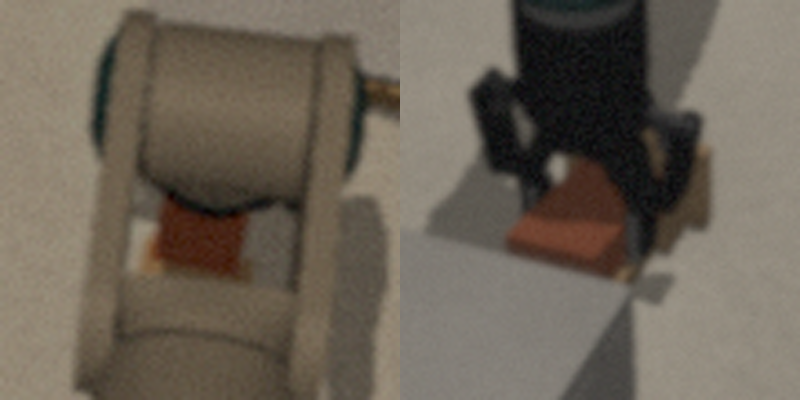

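```bash
python3 tray.py 2>&1 | grep -A3 scene
```

```text
scene board px 716 t pct [[-267.1, -27.1], [-176.3, -0.1], [-142.4, 44.2]]
 boardtop plane [-234.9  -31.9] [-138.4   34.7]
 rearwall 30 [[-188.4, 27.0], [-173.5, 29.3], [-163.9, 35.3]]
 floor y [-56.7  25.1  33.5]
```

```bash
python3 - <<'E'
from tray import *
for n in ('scene','top'):
    c=cam(n); P=cloud(c); I=c['image'].astype(float); t=tr(P)
    q=(I[...,0]>1.25*I[...,2])&(I[...,0]<1.9*I[...,1])&(P[...,2]>.055)&(P[...,2]<.07)&(abs(t[...,1])<55)&(t[...,0]<-255)&(t[...,0]>-310)
    v,u=np.nonzero(q); print(n,len(u))
    if len(u): 
        w=tr(plane(c,np.c_[u,v],.062)); print(np.percentile(w,[0,5,50,95,100],axis=0).round(1).tolist())
E
```

```text
scene 43
[[-278.6, 3.7], [-277.7, 6.0], [-266.6, 23.0], [-253.5, 48.3], [-247.9, 50.4]]
top 52
[[-265.5, -34.5], [-264.1, -27.6], [-260.2, 10.2], [-257.8, 34.1], [-256.5, 36.1]]
```

Request:
drive_tool(moves=[2, 0, 0.5, 0, -1, 2, 0, 0, 0, -1, 2, 0, 0, 0, -1, 0, 0, 0, 0, -1, 0, 0, 0, 0, -1])

```text
clock: 10.5
eef_pos: [0.5543, -0.0329, 0.0279]
tcp_rot: [0.0, 0.105, 0.995, 0.0]
contact_force: [-0.4, 0.5, -4.5]
finger_gap: 0.643
```

Request:
drive_tool(moves=[2, 0, 0, 0, -1, 2, 0, 0, 0, -1, 0, 0, 0, 0, -1, 0, 0, 0, 0, -1])

```text
clock: 10.9
eef_pos: [0.5504, -0.0321, 0.0278]
tcp_rot: [0.0, 0.105, 0.995, 0.0]
contact_force: [0.7, -0.6, -3.5]
finger_gap: 0.645
```

Request:
drive_tool(moves=[2, 0, 0, 0, -1, 0, 0, 0, 0, -1, 0, 0, 0, 0, -1])

```text
clock: 11.2
eef_pos: [0.5484, -0.0317, 0.0278]
tcp_rot: [0.0, 0.105, 0.995, 0.0]
contact_force: [1.2, 0.9, -4.3]
finger_gap: 0.641
```

Request:
drive_tool(moves=[2, 0, 0, 0, -1, 0, 0, 0, 0, -1, 0, 0, 0, 0, -1])

```text
clock: 11.5
eef_pos: [0.5464, -0.0313, 0.0278]
tcp_rot: [0.0, 0.105, 0.995, 0.0]
contact_force: [0.3, -0.7, -3.8]
finger_gap: 0.644
```

Request:
drive_tool(moves=[2, 0, 0, 0, -1, 0, 0, 0, 0, -1, 0, 0, 0, 0, -1])

```text
clock: 11.8
eef_pos: [0.5447, -0.0309, 0.0279]
tcp_rot: [0.0, 0.105, 0.995, 0.0]
contact_force: [2.6, -0.7, -6.1]
finger_gap: 0.646
```

Request:
drive_tool(moves=[2, 0, 0, 0, -1, 0, 0, 0, 0, -1, 0, 0, 0, 0, -1])

```text
clock: 12.1
eef_pos: [0.5424, -0.0304, 0.0278]
tcp_rot: [-0.0, 0.105, 0.995, 0.0]
contact_force: [1.0, -1.4, -5.1]
finger_gap: 0.647
```

```bash
python3 view.py v8.png;  python3 - <<'E'
from tray import *
for n in ('scene','top'):
    c=cam(n); P=cloud(c); I=c['image'].astype(float); t=tr(P)
    q=(I[...,0]>1.25*I[...,2])&(I[...,0]<1.9*I[...,1])&(P[...,2]>.055)&(P[...,2]<.07)&(abs(t[...,1])<55)&(t[...,0]<-255)&(t[...,0]>-310)
    v,u=np.nonzero(q); print(n,len(u))
    if len(u): 
        w=tr(plane(c,np.c_[u,v],.062)); print(np.percentile(w,[0,5,50,95,100],axis=0).round(1).tolist())
E
```

```text
t 12.1 p [ 0.5424 -0.0304  0.0278] yang 77.98 tilt [-0.  0. -1.] F [ 1.  -1.4 -5.1] gap 0.647 q [-0.12  0.27  1.58  0.    1.29 -1.49]
tool shift mm [-16.3  -0.5 -12.2] twist -0.17
grip in unit frame [[-216.3    1.5]]
top 109 pile z pct [0.0502 0.0556 0.1729]
  at z 0.031 [-255.4  -22.6] [-233.7   27.3]
  at z 0.061 [-258.5  -21.9] [-237.3   26.9]
top plane slope x,y deg [6.2 0.4] z(mm) at mean 55.14474730400629
  at nearest x -257.8 54.1
scene 45
[[-281.4, -32.9], [-280.0, -28.3], [-265.1, 19.3], [-248.5, 47.6], [-246.8, 49.1]]
top 252
[[-285.8, -46.4], [-284.0, -35.3], [-273.7, 2.5], [-260.6, 37.3], [-257.3, 44.5]]
```

View pics/v8.png

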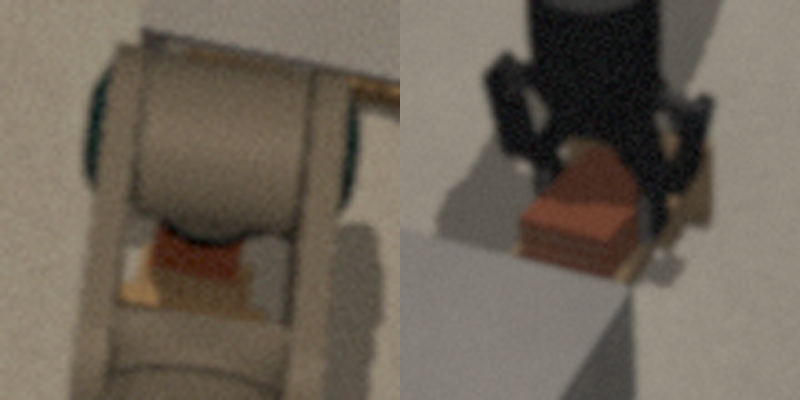

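The pile's near end is under the lip (red visible only up to x≈−258; the far end is still high over the rear wall in the scene crop), and it has just touched the front board. I back off 2 mm and lower.

Request:
drive_tool(moves=[-2, 0, 0, 0, -1, 0, 0, 2, 0, -1, 0, 0, 2, 0, -1, 0, 0, 2, 0, -1, 0, 0, 0, 0, -1, 0, 0, 0, 0, -1], grip_force=25)

```text
clock: 12.9
eef_pos: [0.5444, -0.0309, 0.0217]
tcp_rot: [-0.0, 0.105, 0.995, 0.0]
contact_force: [-0.9, -1.1, -3.9]
finger_gap: 0.645
```

Request:
drive_tool(moves=[0, 0, 2, 0, -1, 0, 0, 2, 0, -1, 0, 0, 0, 0, -1, 0, 0, 0, 0, -1], grip_force=20)

```text
clock: 13.3
eef_pos: [0.5448, -0.0311, 0.0181]
tcp_rot: [0.0, 0.105, 0.995, -0.0]
contact_force: [1.2, -1.0, -1.9]
finger_gap: 0.648
```

```bash
python3 view.py v9.png
```

```text
t 13.3 p [ 0.5448 -0.0311  0.0181] yang 77.98 tilt [ 0.001 -0.    -1.   ] F [ 1.2 -1.  -1.9] gap 0.648 q [-0.12  0.29  1.58 -0.    1.27 -1.49]
tool shift mm [-13.9  -0.4 -21.9] twist -0.17
grip in unit frame [[-213.8    1.4]]
top 110 pile z pct [0.0426 0.0462 0.1532]
  at z 0.021 [-253.9  -21.2] [-230.6   25.3]
  at z 0.051 [-257.   -20.6] [-234.2   24.9]
top plane slope x,y deg [ 8.1 -0.6] z(mm) at mean 46.07123607504481
  at nearest x -256.8 44.8
```

Request:
drive_tool(moves=[0, 0, 2, 0, -1, 0, 0, 2, 0, -1, 0, 0, 0, 0, -1])

```text
clock: 13.7
eef_pos: [0.5459, -0.0309, 0.0155]
tcp_rot: [0.002, 0.105, 0.994, 0.0]
contact_force: [0.8, -1.5, 6.7]
finger_gap: 0.641
```

Request:
drive_tool(moves=[0, 0, 2, 0, -1, 0, 0, 2, 0, -1, 0, 0, 0, 0, -1])

```text
clock: 14.0
eef_pos: [0.5456, -0.031, 0.0111]
tcp_rot: [0.001, 0.105, 0.995, 0.0]
contact_force: [-0.3, -0.7, 6.7]
finger_gap: 0.643
```

```bash
python3 view.py v10.png
```

```text
t 14.0 p [ 0.5456 -0.031   0.0111] yang 77.99 tilt [ 0.003 -0.    -1.   ] F [-0.3 -0.7  6.7] gap 0.643 q [-0.12  0.3   1.58  0.    1.26 -1.49]
tool shift mm [-13.2  -0.6 -28.9] twist -0.16
grip in unit frame [[-213.1    1.6]]
top 118 pile z pct [0.0381 0.0437 0.151 ]
  at z 0.014 [-255.4  -20.8] [-230.1   25.8]
  at z 0.044 [-258.5  -20.2] [-233.7   25.4]
top plane slope x,y deg [-3.8  0.5] z(mm) at mean 42.935543600499926
  at nearest x -258.3 43.6
```

View pics/v10.png

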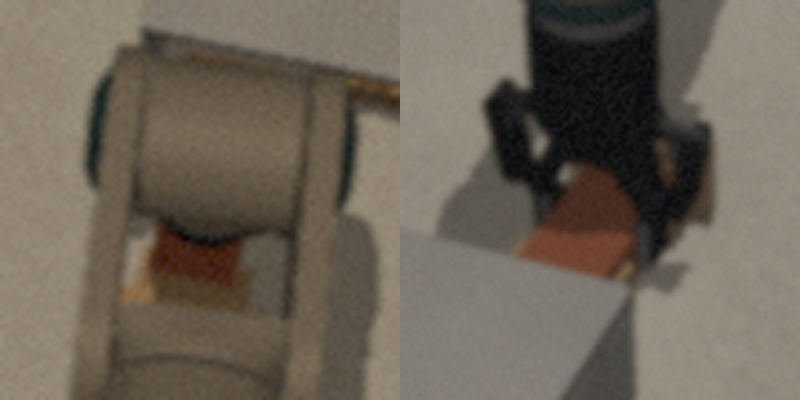

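Top face sits at z≈44 mm, which is floor + 30, and the pile looks flat in the tray. I release and retreat.

Request:
drive_tool(moves=[0, 0, 0, 0, 0.55, 0, 0, 0, 0, 0.55, 0, 0, 0, 0, 0.55, 0, 0, 0, 0, 0.55, 0, 0, -5, 0, 0.55, 0, 0, -15, 0, 0.55, 0, 0, -25, 0, 0.55, 0, 0, -30, 0, 0.55, 0, 0, -30, 0, 0.55])

```text
clock: 15.0
eef_pos: [0.5446, -0.0309, 0.1173]
tcp_rot: [0.001, 0.105, 0.995, 0.0]
contact_force: [0.9, 0.1, 0.6]
finger_gap: 0.777
```

Request:
drive_tool(moves=[20, 0, -30, 0, 0, 40, 0, -10, 0, -1, 30, 0, 0, 0, -1, 30, 0, 0, 0, -1, 0, 0, 0, 0, -1, 0, 0, 0, 0, -1])

```text
clock: 15.6
eef_pos: [0.4276, -0.0059, 0.1563]
tcp_rot: [0.002, 0.105, 0.995, 0.0]
contact_force: [0.2, 0.3, -0.2]
finger_gap: -0.001
```

```bash
cat > chk.py <<'E'
from tray import *
import go; go.to((.45,-.01,.03),78.15)
for n in ('top','scene'):
    c=cam(n); P=cloud(c); I=c['image'].astype(float); R,G,B=I[...,0],I[...,1],I[...,2]; t=tr(P)
    m=(R>1.6*G)&(abs(t[...,0]+200)<80)&(abs(t[...,1])<45)&(P[...,2]>.02)
    if m.sum()>20:
        m=big(m); Q=P[m]; A=np.c_[t[m],np.ones(m.sum())]; k=np.linalg.lstsq(A,Q[:,2]*1000,rcond=None)[0]
        cn=max(cv2.findContours(m.astype(np.uint8),0,1)[0],key=cv2.contourArea).reshape(-1,2); q=tr(plane(c,cn,.044))
        print(n,m.sum(),'z',np.percentile(Q[:,2],[5,50,95]).round(4),'slope deg',np.degrees(np.arctan(k[:2])).round(2),'extent',q.min(0).round(1),q.max(0).round(1))
    b=(R>1.25*B)&(R<1.6*G)&(P[...,2]>.055)&(P[...,2]<.07)&(abs(t[...,1])<55)&(t[...,0]>-310)&(t[...,0]<-90); v,u=np.nonzero(b)
    if len(u): print(' board',np.percentile(tr(plane(c,np.c_[u,v],.062)),[1,50,99],axis=0).round(1).tolist())
    x,y=proj(c,[[.56,-.03,.05]])[0].astype(int); kk=60
    cv2.imwrite('pics/chk_%s.png'%n,cv2.resize(c['image'][y-kk:y+kk,x-kk:x+kk,::-1],(400,400),interpolation=cv2.INTER_CUBIC))
import os,sys
cv2.imwrite('pics/'+sys.argv[1],np.hstack([cv2.imread('pics/chk_%s.png'%n) for n in('top','scene')]))
E
python3 chk.py v11.png
```

```text
t 15.6 p [ 0.4276 -0.0059  0.1563] yang 77.99 tilt [ 0.003 -0.    -1.   ] F [ 0.2  0.3 -0.2] gap -0.001 q [-0.1  -0.2   1.79  0.    1.55 -1.46]
tool shift mm [-22.4   0.6 126.3] twist -0.16
top 598 z [0.0382 0.0431 0.0479] slope deg [-31.03   0.77] extent [-252.   -24.3] [-158.6   29.4]
 board [[-116.6, -22.7], [-116.6, -8.7], [-116.1, 16.6]]
scene 730 z [0.0391 0.0442 0.0462] slope deg [18.08 23.65] extent [-264.8  -23.5] [-162.    39.8]
 board [[-284.9, -46.9], [-270.9, 1.4], [-254.9, 46.9]]
```

View pics/v11.png

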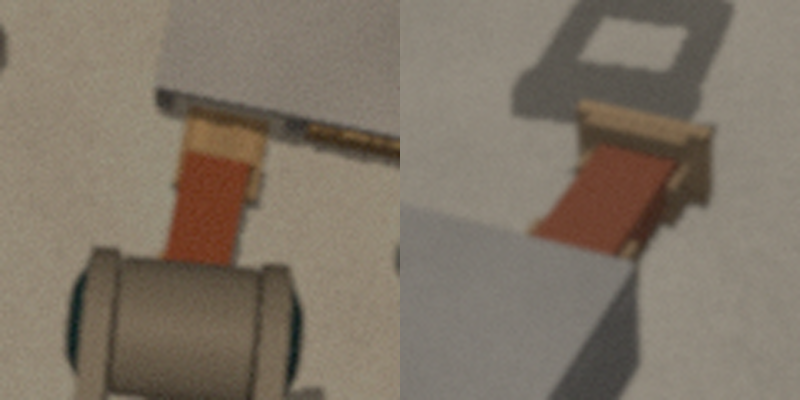

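The last crop shows the pile flat in the compartment and tucked under the lip: red from about (165,155) to the arm in the top half, with the near edge against the board at (590–680,150) in the scene half. Now I go down in front of the board and push.

Request:
drive_tool(moves=[0, 0, 25, 0, -1, 0, 0, 25, 0, -1, 0, 0, 25, 0, -1, 0, 0, 25, 0, -1, 0, 0, 18, 0, -1, 0, 0, 8, 0, -1, -10, 0, 0, 0, -1, -10, 0, 0, 0, -1, -5, 0, 0, 0, -1, -5, 0, 0, 0, -1, -4, 0, 0, 0, -1, -4, 0, 0, 0, -1], grip_force=40)

```text
clock: 16.9
eef_pos: [0.4645, -0.0138, 0.029]
tcp_rot: [-0.0, 0.105, 0.995, 0.0]
contact_force: [-2.7, 1.1, 2.7]
finger_gap: -0.006
```

Request:
drive_tool(moves=[-4, 0, 0, 0, -1, -4, 0, 0, 0, -1, -5, 0, 0, 0, -1, -6, 0, 0, 0, -1, -7, 0, 0, 0, -1, -8, 0, 0, 0, -1, -8, 0, 0, 0, -1, -8, 0, 0, 0, -1, -8, 0, 0, 0, -1, -6, 0, 0, 0, -1, -4, 0, 0, 0, -1, -2, 0, 0, 0, -1])

```text
clock: 18.1
eef_pos: [0.5331, -0.0284, 0.0287]
tcp_rot: [-0.0, 0.105, 0.995, 0.0]
contact_force: [-3.1, 1.9, 1.4]
finger_gap: -0.002
```

```bash
python3 chk.py v12.png; python3 -c "
from tray import *
print(tr(r.get_obs()['eef_pos'][None]))"
```

```text
t 18.1 p [ 0.5331 -0.0284  0.0287] yang 77.98 tilt [-0.  0. -1.] F [-3.1  1.9  1.4] gap -0.002 q [-0.12  0.24  1.61  0.    1.29 -1.48]
tool shift mm [85.1  0.7 -1.3] twist -0.17
top 82 z [0.0378 0.043  0.0481] slope deg [-78.61  -4.41] extent [-132.7  -23.4] [-119.1   30. ]
 board [[-117.0, -52.6], [-116.1, 8.6], [-115.6, 33.9]]
scene 219 z [0.0422 0.0439 0.0462] slope deg [39.33  6.51] extent [-192.2  -24.7] [-162.   30.]
 board [[-215.5, -46.3], [-199.7, 1.2], [-183.5, 47.0]]
[[-225.71918185    1.35369945]]
```

Request:
drive_tool(moves=[-3, 0, 0, 0, -1, -5, 0, 0, 0, -1, -7, 0, 0, 0, -1, -8, 0, 0, 0, -1, -8, 0, 0, 0, -1, -8, 0, 0, 0, -1, -8, 0, 0, 0, -1, -8, 0, 0, 0, -1, -8, 0, 0, 0, -1, -8, 0, 0, 0, -1, -6, 0, 0, 0, -1, -4, 0, 0, 0, -1])

```text
clock: 19.4
eef_pos: [0.6126, -0.0454, 0.0287]
tcp_rot: [0.0, 0.105, 0.995, 0.0]
contact_force: [-3.4, -0.6, -0.1]
finger_gap: -0.002
```

Request:
drive_tool(moves=[-2, 0, 0, 0, -1, -2, 0, 0, 0, -1, -2, 0, 0, 0, -1, -2, 0, 0, 0, -1, 0, 0, 0, 0, -1])

```text
clock: 19.9
eef_pos: [0.6201, -0.0469, 0.0288]
tcp_rot: [0.0, 0.105, 0.995, 0.0]
contact_force: [-1.6, -0.0, -1.2]
finger_gap: 0.002
```

Request:
drive_tool(moves=[-1, 0, 0, 0, -1, -1, 0, 0, 0, -1, -1, 0, 0, 0, -1, 0, 0, 0, 0, -1])

```text
clock: 20.3
eef_pos: [0.6229, -0.0475, 0.0288]
tcp_rot: [0.0, 0.105, 0.995, 0.0]
contact_force: [-2.5, 0.4, -1.1]
finger_gap: 0.001
```

Request:
drive_tool(moves=[-1, 0, 0, 0, -1, -1, 0, 0, 0, -1, 0, 0, 0, 0, -1])

```text
clock: 20.6
eef_pos: [0.6249, -0.048, 0.0288]
tcp_rot: [0.0, 0.105, 0.995, 0.0]
contact_force: [-2.6, 1.1, 0.1]
finger_gap: -0.0
```

Request:
drive_tool(moves=[-1, 0, 0, 0, -1, -1, 0, 0, 0, -1, 0, 0, 0, 0, -1])

```text
clock: 20.9
eef_pos: [0.6253, -0.048, 0.0288]
tcp_rot: [-0.002, 0.105, 0.995, 0.0]
contact_force: [-12.9, 1.5, 5.5]
finger_gap: 0.0
```

Request:
drive_tool(moves=[-1, 0, 0, 0, -1, -1, 0, 0, 0, -1, 0, 0, 0, 0, -1])

```text
clock: 21.2
eef_pos: [0.6252, -0.048, 0.0288]
tcp_rot: [-0.005, 0.105, 0.995, 0.0]
contact_force: [-24.7, 3.0, 13.1]
finger_gap: 0.0
```

Against the stop at 25 N. I back away, lift and check.

Request:
drive_tool(moves=[3, 0, 0, 0, -1, 5, 0, 0, 0, -1, 15, 0, 0, 0, -1, 30, 0, 0, 0, -1, 30, 0, -20, 0, -1, 30, 0, -30, 0, -1, 30, 0, -30, 0, -1, 20, 0, -20, 0, -1, 0, 0, 0, 0, -1, 0, 0, 0, 0, -1])

```text
clock: 22.2
eef_pos: [0.4699, -0.0149, 0.1294]
tcp_rot: [0.002, 0.105, 0.995, 0.0]
contact_force: [0.5, 0.2, 0.2]
finger_gap: -0.001
```

```bash
python3 chk.py v12.png; python3 -c "
from tray import *
c=cam('top'); P=cloud(c); I=c['image'].astype(float); t=tr(P)
b=(I[...,0]>1.25*I[...,2])&(abs(t[...,1])<60)&(t[...,0]>-160)&(t[...,0]<-100);v,u=np.nonzero(b);print(len(u),np.percentile(tr(plane(c,np.c_[u,v],.062)),[1,50,99],axis=0).round(1).tolist(),np.median(P[b][:,2]))
from meas import rect,big
"
```

```text
t 22.2 p [ 0.4699 -0.0149  0.1294] yang 77.99 tilt [ 0.003 -0.    -1.   ] F [0.5 0.2 0.2] gap -0.001 q [-0.11 -0.05  1.71  0.    1.48 -1.47]
tool shift mm [20.8  0.6 99.4] twist -0.16
 board [[-123.5, -49.4], [-119.6, -1.1], [-115.9, 48.0]]
425 [[-169.3, -56.4], [-131.2, -9.8], [-115.2, 53.5]] 0.011100886715104119
```

View pics/v12.png

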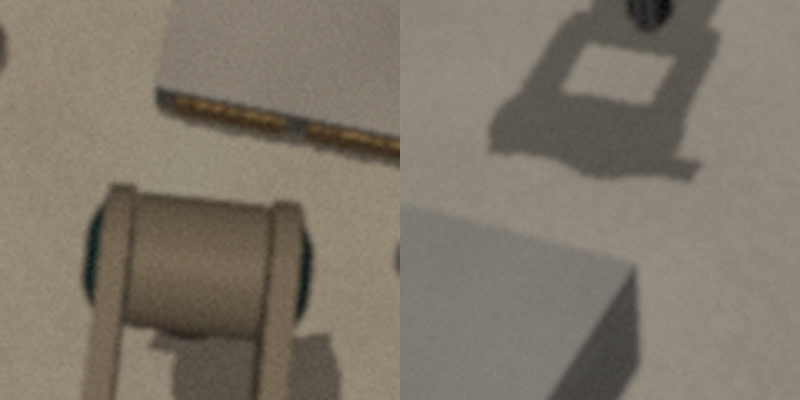

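The tray front is flush with the neighbouring fixed front (strip from (175,105) to (400,150) in the top half). Its board lies at −123.5 mm against −124 when shut. Handing in.

```bash
python3 -c "
from h import *
r.hand_in()"
```

```text
the job is handed in; nothing more can be done
```

I put the whole pile of three tiles in the tray, pushed the tray home and handed the job in at about 22 s of the 58 s allowed.

- **Pick-up:** I gripped all three tiles across their width. The wrist read about −4 N, which fits the weight of three tiles.
- **Placing:** The tool cannot tilt, so I lowered the pile's far end onto the tray's rear wall to tip it about 9° in the pads. I slid the near end under the lip until it touched the front board, backed off 2 mm, laid the pile flat and let go.
- **Shutting the tray:** I pushed the front board with the closed fingers until it met the stop at about 25 N, then backed the arm clear.

**Last checks**
- **Pile before shutting:** The top of the pile was at 43–44 mm, where 44 mm is expected. In the picture it looked flat, in order and under the lip.
- **Tray after shutting:** The front board measured −123.5 mm against −124 mm for fully shut, and it looked flush with the fixed front beside it.
- **Disagreed:** The automatic slope fits after release gave nonsense values because edge pixels got into them, so I judged flatness from the heights and the picture. The readings of the tray's position while I was tipping the pile also differed by about 5 mm; feeling the front board by touch settled that.
- **Not checked:** The tiles cannot be seen once the tray is shut. I also did not re-measure the phone, tape roll or jar; no unexpected force showed during the moves.

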